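# Clip the shop key onto its eye

## Task

Take the key fob with the snap hook out of its slotted dock and clip it onto the eye on the little post: press the hook's sprung gate in against the front bar of the eye until the bar is inside, let the gate spring shut behind it, and leave the fob hanging freely from the bar. Work by feel and gently, as the eye sits at a different height each time and must not be strained (keep under 20 N between clip and post), and leave the calculator, rubber stamp and mug where they are.

Things in the scene. Friction and masses are not known exactly. Their poses are not given: they have to be found in the camera images.
- dock: fixed wooden block 90 x 56 x 34 mm (x, y, z), origin under its centre; slot in its top, 35.5 x 12.5 mm, 28 mm deep (floor at z 6 mm), long side along its x axis
- clip: loose key fob with a steel snap hook, 90 to 180 g, 148 mm tall, upright in the dock's slot, axes as the dock's. Origin: centre of the fob's flat underside; z up, x to the gate side, y across the thin side. Black fob plate 34 x 10 mm, z 0 to 49; hook loop of 7 mm round bar in the x-z plane, z 49 to 111, outer x -19.5 to 19.5, spine's inner face x -12.5; grip tab on top
- crook (a point): point (0, 0, 101) mm of the clip: the bar's axis lies here when the clip hangs on it (inside top of the loop z 104.5). With the bar pressed in, lower the clip: the bar leaves the gate's tip at clip height about 93, the gate springs shut below it, and the bar seats here
- gate (a joint): angle of the sprung gate: 0 shut (straight up against the nose), to 0.92 rad as its tip swings inward. 6 mm round bar hinged at (16, 0, 58) mm of the clip, 31 mm long to its tip. Spring 0.03 Nm when shut, 0.12 Nm at 0.92 rad: about 1.5 N at the bar to start, 5 N pressed in
- post: fixed post: round foot 90 mm across, 14 mm column, on it a collar with the eye, a closed level loop of 7 mm round bar on the post's -x side. Origin under the centre of the foot, z up. The loop is 36 mm wide inside (y -18 to 18), about 35 mm deep; its front bar runs along y at x = -45 mm. Nothing stands more than 4 mm above the bar's axis
- calculator: bystander: desk calculator 118 x 68 x 15 mm lying flat, origin under its centre
- stamp: bystander: wooden hand stamp 26 x 44 x 72 mm, standing, origin under its centre
- mug: bystander: white mug 83 x 113 x 93 mm, standing, origin under its centre
- tab (a point): centre of the clip's black grip tab, 26 (x) x 12 (y) x 36 (z) mm, at (0, 0, 130) mm in the clip's frame; grip it from above, either way across
- mouth (a point): point (16, 0, 82) mm of the clip, on the shut gate: bring the bar here level, along the clip's -x, and on until it is about at x = 0 (it then holds the gate pressed). Good between clip heights 79 and 85; above it meets the nose (end at x 16, underside z 93.5), below the gate jams near its hinge
- eye_mid (a point): point of the post at (-45, 0, 158) mm, axes as the post's: the MIDDLE of the heights at which the eye's front bar may be. The collar is clamped anywhere up to 25 mm above or below, so the bar's true height is not reported: see or feel it, for instance by lowering the fob's flat underside onto the bar. The collar holds firm under any permitted force
Things that resemble listed ones, but are neither listed nor needed, are in the scene too. What is shaped like the dock but turquoise or yellow is not meant.

How it is judged:
By the outcome, as a careful person would: the job done as asked, in the order asked, and still so for the second after the job is handed in, with the robot touching nothing.
It also fails if it takes over 51 s, if anything falls off the work surface, if the arm or the gripper's body presses on something with over 40 N, if the wrist force passes 120 N, or if a joint passes its speed limit or range.

## Robot

A 6-joint arm with a two-finger parallel gripper is mounted at the origin on a cart in front of the work surface, level with it; the furniture and walls round the work are solid. World frame = base frame: x ahead of the robot, y to its left, z up, the work surface at z = 0. Lengths are in m, angles in rad, forces in N, time in s.
With the tool pointing down it reaches from about 0.325 to 0.775 m from the base axis. Payload 5.5 kg.
Tool frame: the origin (TCP) lies between the finger pads; the fingertips stand 8 mm ahead of it and the grasp point (between the pads) lies 11 mm behind it (tcp_to_tips is the distance from the TCP to the fingertips, in m); z points along the fingers, y is the direction in which the jaws open and shut (so a half turn about z gives the same grasp; the last joint's range is limited). The gripper opens to 88 mm and grips with 3 to 60 N. Pads are 20 mm wide; open, the fingers measure 115 mm over their backs; the gripper's body (75 mm by 178 mm) begins 61 mm behind the grasp point.
Start: joints at [-1.199, 0.091, 1.231, -0, 1.82, -0.057], TCP at [0.249, -0.546, 0.231] pointing down, gripper open.
Joint ranges: [-2.87, 2.87], [-0.86, 2.18], [0.17, 2.46], [-1.51, 4.65], [0.06, 2.69], [-2.65, 2.65]. Speed limits (rad/s): [2.57, 2.57, 3.01, 3.14, 3.14, 3.14].

## Interface

Orientations are given as a unit quaternion [w, x, y, z].
In Python, from bench import * gives the robot as it stands. Calls block until the motion is done:
- move_to(position, orientation): joint-space move of the TCP to a pose.
- move_l(position, speed=0.15, orientation=None): straight line of the TCP; orientation=None keeps the orientation; speed is the mean speed in m/s.
- movej(angles): joint-space move.
- gripper_open() and close(): open the fingers fully, or close them until they stop; the grip force is fixed at half the most.
- hold(seconds).
- inverse_kinematics(position, orientation): joint angles nearest the present ones, or None.
- state(): the state.
- get_image(name): name is "side" or "top"; returns a dict with "frame" (420x560x3 uint8, blue, green, red), "depth" (420x560 float32, m along the optical axis (not along the pixel's ray), 0 where there is no reading), "camera_matrix" (3x3 intrinsics, pixels), "view" (4x4, takes a point from world to camera coordinates). Camera axes: x right, y up, looking along -z (the intrinsics and any distortion apply to the point x, -y, -z); pixel columns grow to the right and rows downward; lengths in m; the calibration is good to about 2 mm. A picture is of the moment at which its call begins.
A pose or a line that the arm cannot do raises IKError and nothing moves.
- job_done(): hands the job in, once; it reports no verdict.
The state is a dict: "time": time; "joint_pos": joint angles; "dq": joint speeds; "joint_torque": joint torques, N m; "ee_pos": TCP position; "ee_rot": TCP orientation; "ft_force": force on the tool from outside, world axes, zero at the start; "moment": the same for the moment, N m; "finger_gap": finger opening in m.
Only numpy, scipy, OpenCV 4.12 (cv2) and the standard library are available. Lean on these libraries where they do the work, as an engineer would, in place of code of your own. Each camera call takes 0.05 s, during which the arm holds its last target.

## Working session

There is one attempt and no reset: what is moved stays moved. The work goes in short steps, each a Python script; the robot and the scene stay as the last script left them, time stands still between calls to the robot, and variables do not carry over. Pictures are saved under pics/ and viewed, and the job is handed in when it is done.

```bash
mkdir -p pics; ls
cat > h.py <<'E'
from bench import *
import numpy as np, cv2
def snap(name,tag):
    d=get_image(name); np.savez('pics/'+tag+'.npz',**d); cv2.imwrite('pics/'+tag+'.png',d['frame']); return d
def load(tag): return dict(np.load('pics/'+tag+'.npz'))
def px2w(d,u,v,z=None):
    K=d['camera_matrix'];V=d['view']
    r=np.array([(u-K[0,2])/K[0,0],-(v-K[1,2])/K[1,1],-1.0])
    Vi=np.linalg.inv(V)
    if z is None:
        p=r*d['depth'][int(round(v)),int(round(u))]
        return (Vi@np.r_[p,1])[:3]
    c=Vi[:3,3];w=Vi[:3,:3]@r
    return c+w*(z-c[2])/w[2]
def w2px(d,p):
    K=d['camera_matrix'];q=d['view']@np.r_[p,1]
    return K[0,0]*q[0]/-q[2]+K[0,2],K[1,1]*-q[1]/-q[2]+K[1,2]
E
python3 - <<'E'
from h import *
for n in('side','top'):
    d=snap(n,n+'0'); print(d['camera_matrix'],np.linalg.inv(d['view']))
s=state();print(s)
E
```

```text
pics
[[522.94962933   0.         271.56851763]
 [  0.         522.94962933 212.77762775]
 [  0.           0.           1.        ]] [[ 0.99721033  0.01921586 -0.07212706  0.47465091]
 [-0.07237817  0.48515116 -0.87142972 -1.33588815]
 [ 0.01824725  0.87421914  0.48518855  0.8612377 ]
 [ 0.          0.          0.          1.        ]]
[[512.07644886   0.         286.04005259]
 [  0.         512.07644886 206.47433106]
 [  0.           0.           1.        ]] [[ 0.017305    0.99632306 -0.08391004  0.47210065]
 [-0.99984289  0.01756607  0.00237399 -0.01531771]
 [ 0.00383923  0.08385578  0.99647051  1.44002996]
 [ 0.          0.          0.          1.        ]]
{'time': 0.1, 'joint_pos': array([-1.19869910e+00,  9.17961663e-02,  1.23178990e+00,  1.61876626e-05,
        1.81979044e+00, -5.67155403e-02]), 'dq': array([ 2.61659300e-04,  2.34373500e-05, -3.27570914e-03,  1.00275836e-03,
       -3.19427736e-06,  1.18081609e-03]), 'joint_torque': array([ 4.14728100e-03, -4.47856092e+01, -4.07571030e+01,  7.00301514e-02,
        2.84257298e-02, -1.13525170e-04]), 'ee_pos': array([ 0.2493762 , -0.54543911,  0.2295986 ]), 'ee_rot': array([-8.82089332e-04,  9.77102057e-01,  2.12769297e-01, -1.32317372e-04]), 'ft_force': array([ 1.25203833, -0.03975773,  0.09490792]), 'moment': array([ 0.02750436, -0.01509438, -0.03192555]), 'finger_gap': 0.0880264977446719}
```

View pics/side0.png

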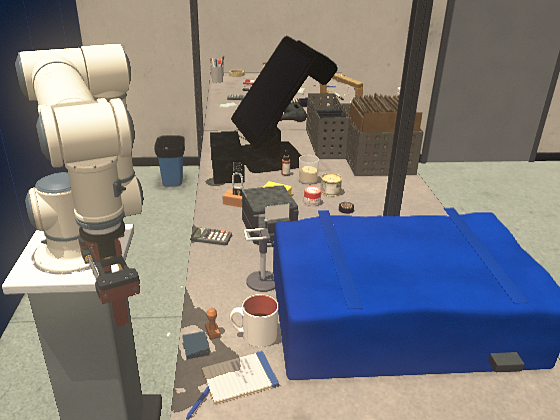

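View pics/top0.png

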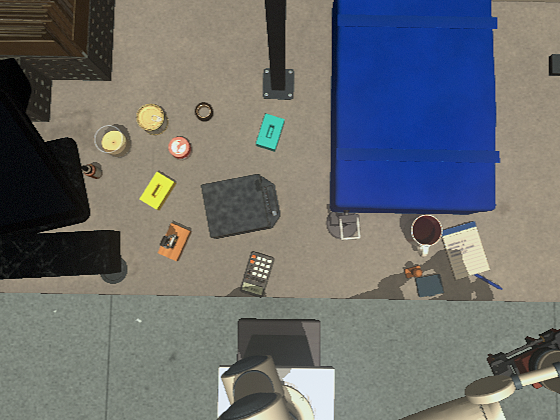

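The top view shows the wood-coloured dock with the clip at (174,241), and the turquoise (270,132) and yellow (157,190) look-alikes, which I exclude. The post is at (343,225), next to the blue case. Next I'll take close crops.

Run:
```python
from h import *
t=load('top0');s=load('side0')
def crop(d,x0,y0,w,h,k): return cv2.resize(d['frame'][y0:y0+h,x0:x0+w],(w*k,h*k),interpolation=cv2.INTER_CUBIC)
a=crop(t,140,210,70,60,5.71.__int__());b=crop(t,315,195,70,60,5)
cv2.imwrite('pics/c_top.png',np.hstack([a,b]))
a=crop(s,205,150,60,75,6);b=crop(s,230,190,60,110,5);
b=cv2.resize(b,None,fx=450/b.shape[0],fy=450/b.shape[0])
cv2.imwrite('pics/c_side.png',np.hstack([a,b]))
```

```text
(no output)
```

View pics/c_top.png

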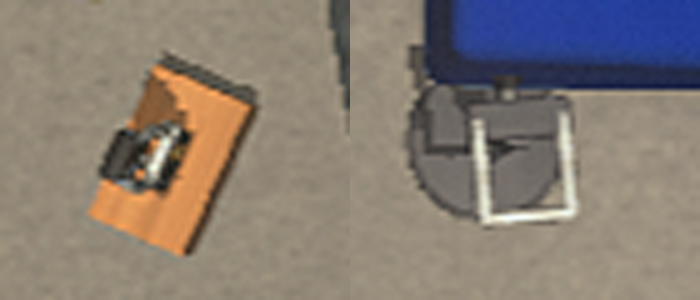

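View pics/c_side.png

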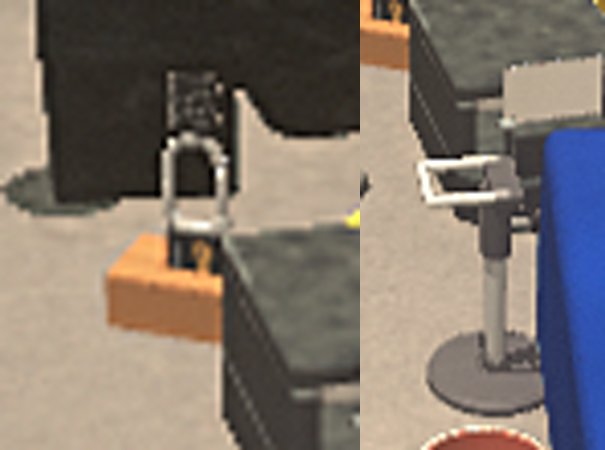

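Run:
```python
from h import *
np.set_printoptions(precision=4,suppress=True)
t=load('top0');s=load('side0')
for u,v in [(172,223.6),(191.6,231),(177,260.6),(158,252.6)]: print('dock',px2w(t,u,v,.034))
# point map
def pm(d):
    K=d['camera_matrix'];vv,uu=np.mgrid[:420,:560];z=d['depth']
    P=np.stack([(uu-K[0,2])/K[0,0]*z,-(vv-K[1,2])/K[1,1]*z,-z],-1)
    Vi=np.linalg.inv(d['view']);return P@Vi[:3,:3].T+Vi[:3,3]
P=pm(t);S=pm(s);np.save('P.npy',P);np.save('S.npy',S)
for n,u,v in [('box',240,205),('box2',270,200),('case',350,190),('case2',420,100),('blk',20,200),('blk2',60,250),('blk3',110,250),('mug',427,222),('calc',258,270),('tab',165,238),('stamp',408,270),('red',179,148)]: print(n,P[v,u])
print('eye top'); 
for v in range(195,250):
    r=P[v,320:370]; m=(r[:,2]>0.1)&(r[:,2]<.25); 
    if m.any(): print(v,[(320+i,*(np.round(r[i]*1000).astype(int))) for i in np.where(m)[0]][:12])
# dock/clip region
m=(P[...,0]>.25)&(P[...,0]<.5)&(P[...,1]>.2)&(P[...,1]<.45)
q=P[200:275,140:205].reshape(-1,3);q=q[(q[:,2]>.1)&(q[:,2]<.17)];print('tab pts',np.round(q*1000).astype(int))
```

```text
dock [0.5378 0.2936 0.034 ]
dock [0.5184 0.2391 0.034 ]
dock [0.437  0.2763 0.034 ]
dock [0.4579 0.3289 0.034 ]
box [0.586  0.1017 0.1085]
box2 [0.6029 0.0244 0.0832]
case [ 0.6228 -0.177   0.1728]
case2 [ 0.8517 -0.3496  0.1841]
blk [0.5801 0.6233 0.2088]
blk2 [0.4609 0.5691 0.097 ]
blk3 [0.4631 0.4385 0.0982]
mug [ 0.5542 -0.4058  0.0389]
calc [0.4144 0.056  0.0093]
tab [0.4959 0.2845 0.1494]
stamp [ 0.4219 -0.3576  0.0213]
red [0.7457 0.2788 0.0476]
eye top
195 [(np.int64(333), np.int64(617), np.int64(-141), np.int64(108)), (np.int64(334), np.int64(615), np.int64(-142), np.int64(127)), (np.int64(335), np.int64(611), np.int64(-141), np.int64(157)), (np.int64(336), np.int64(610), np.int64(-143), np.int64(169)), (np.int64(337), np.int64(610), np.int64(-145), np.int64(170)), (np.int64(338), np.int64(610), np.int64(-147), np.int64(174)), (np.int64(339), np.int64(609), np.int64(-149), np.int64(177)), (np.int64(340), np.int64(610), np.int64(-153), np.int64(169)), (np.int64(341), np.int64(610), np.int64(-155), np.int64(169)), (np.int64(342), np.int64(610), np.int64(-157), np.int64(175)), 
[... 27809 characters left out ...]
 294 152]
 [488 290 155]
 [488 289 151]
 [488 286 153]
 [488 282 157]
 [488 282 149]
 [489 282 136]
 [489 282 126]
 [489 281 121]
 [486 293 153]
 [486 291 151]
 [486 287 157]
 [486 285 157]
 [486 283 153]
 [486 282 147]
 [486 282 137]
 [486 282 125]
 [486 280 121]
 [483 292 157]
 [483 291 153]
 [483 287 157]
 [483 286 151]
 [483 283 153]
 [483 284 139]
 [484 283 131]
 [484 283 120]
 [481 296 153]
 [481 293 154]
 [481 290 157]
 [481 288 155]
 [481 287 148]
 [481 285 145]
 [481 285 135]
 [481 283 131]
 [478 293 153]
 [478 290 156]
 [478 288 153]
 [478 286 152]
 [478 285 144]
 [478 285 135]
 [479 284 126]
 [476 289 147]
 [476 287 147]
 [476 286 139]
 [476 285 133]
 [473 294 106]
 [473 290 113]]
```

Run:
```python
from h import *
S=np.load('S.npy')
print('clip side')
for v in range(155,205):
    r=S[v,225:250]; m=(abs(r[:,0]-.34)<.09)&(r[:,1]>.2)&(r[:,1]<.45)&(r[:,2]>.03)&(r[:,2]<.2)
    if m.any(): print(v,[(225+i,*(np.round(r[i]*1000).astype(int))) for i in np.where(m)[0]])
print('eye')
for v in range(222,246):
    r=S[v,240:275]; m=(abs(r[:,0]-.42)<.15)&(abs(r[:,1]+.2)<.1)&(r[:,2]>.12)&(r[:,2]<.2)
    if m.any(): print(v,[(240+i,*(np.round(r[i]*1000).astype(int))) for i in np.where(m)[0]][::2])
```

```text
clip side
eye
228 [(np.int64(255), np.int64(530), np.int64(-153), np.int64(158)), (np.int64(257), np.int64(535), np.int64(-159), np.int64(161)), (np.int64(259), np.int64(540), np.int64(-155), np.int64(159)), (np.int64(261), np.int64(545), np.int64(-153), np.int64(157)), (np.int64(263), np.int64(551), np.int64(-154), np.int64(158)), (np.int64(265), np.int64(555), np.int64(-162), np.int64(163))]
229 [(np.int64(244), np.int64(501), np.int64(-159), np.int64(159)), (np.int64(246), np.int64(506), np.int64(-154), np.int64(156)), (np.int64(248), np.int64(511), np.int64(-161), np.int64(160)), (np.int64(250), np.int64(516), np.int64(-158), np.int64(158)), (np.int64(252), np.int64(521), np.int64(-162), np.int64(160)), (np.int64(254), np.int64(527), np.int64(-160), np.int64(159)), (np.int64(256), np.int64(532), np.int64(-157), np.int64(157)), (np.int64(258), np.int64(537), np.int64(-159), np.int64(158)), (np.int64(260), np.int64(543), np.int64(-156), np.int64(156)), (np.int64(262), np.int64(548), np.int64(-161), np.int64(159)), (np.int64(264), np.int64(553), np.int64(-160), np.int64(158)), (np.i
[... 6808 characters left out ...]
p.int64(269), np.int64(565), np.int64(-182), np.int64(128))]
244 [(np.int64(259), np.int64(539), np.int64(-179), np.int64(124)), (np.int64(261), np.int64(544), np.int64(-187), np.int64(129)), (np.int64(263), np.int64(549), np.int64(-187), np.int64(129)), (np.int64(265), np.int64(554), np.int64(-185), np.int64(128)), (np.int64(267), np.int64(560), np.int64(-178), np.int64(123)), (np.int64(269), np.int64(565), np.int64(-181), np.int64(125))]
245 [(np.int64(259), np.int64(539), np.int64(-179), np.int64(121)), (np.int64(261), np.int64(544), np.int64(-185), np.int64(125)), (np.int64(263), np.int64(549), np.int64(-187), np.int64(126)), (np.int64(265), np.int64(555), np.int64(-184), np.int64(124))]
```

Run:
```python
from h import *
s=load('side0');t=load('top0')
a=cv2.resize(s['frame'][155:200,222:252],None,fx=12,fy=12,interpolation=cv2.INTER_NEAREST)
b=cv2.resize(t['frame'][218:263,152:196],None,fx=9,fy=12,interpolation=cv2.INTER_NEAREST)
cv2.imwrite('pics/c2.png',np.hstack([a,b]))
for p in [(0,0,53.5+6),(0,0,136),(19,0,90),(-19,0,90)]:
    pass
S=np.load('S.npy')
S_=S[155:200,222:252].reshape(-1,3)
m=(abs(S_[:,0]-.487)<.06)&(abs(S_[:,1]-.285)<.06)&(S_[:,2]>.06)&(S_[:,2]<.17)
q=S_[m];print(m.sum());tb=q[q[:,2]>.122];print('tab',tb.min(0),tb.max(0),tb.mean(0))
lp=q[(q[:,2]<.115)];print(np.round(lp[::6]*1000).astype(int))
```

```text
165
tab [0.47492235 0.27441927 0.12215029] [0.5021952  0.2951157  0.15801893] [0.48751417 0.28346245 0.14050168]
[[475 289 114]
 [498 282 113]
 [471 295 100]
 [474 289  99]
 [471 297  88]
 [502 284  90]
 [471 290  80]
 [501 286  78]
 [470 295  66]
 [481 294  62]
 [484 287  62]
 [504 272  69]
 [501 278  62]]
```

View pics/c2.png

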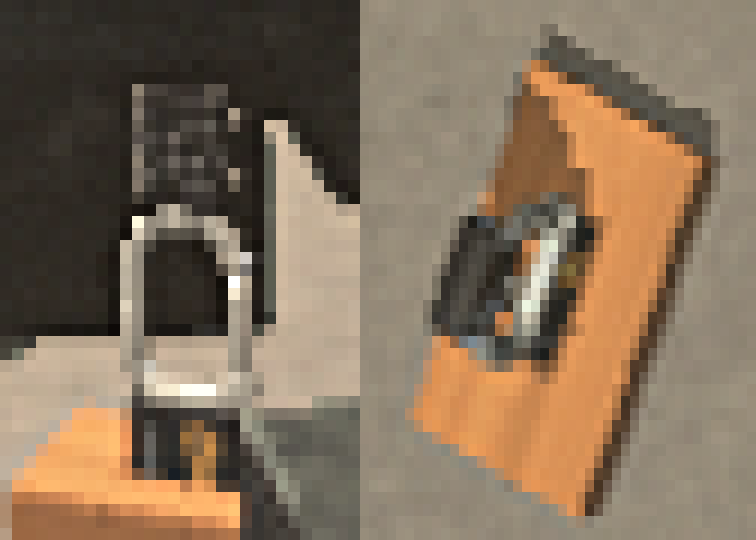

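Run:
```python
from h import *
s=load('side0');t=load('top0')
a=np.deg2rad(-24.2);c=np.array([.488,.2845,.006])
def W(p): x,y,z=np.array(p)/1000; return c+[x*np.cos(a)-y*np.sin(a),x*np.sin(a)+y*np.cos(a),z]
for p in [(-19.5,0,80),(19.5,0,80),(16,0,58),(16,0,93.5),(16,0,89),(0,0,111),(0,0,49),(-13,0,148),(13,0,148)]:
    u,v=w2px(s,W(p)); print(p,'side crop',round((u-222+.5)*12),round((v-155+.5)*12), 'top',np.round(w2px(t,W(p)),1))
# eye fit
f=t['frame'].astype(int);P=np.load('P.npy')
sub=f[205:245,330:370].min(2)
ys,xs=np.where(sub>150);ys+=205;xs+=330
m=[(P[y,x,2]>.14)&(P[y,x,2]<.17) for y,x in zip(ys,xs)];xs=xs[m];ys=ys[m]
Q=np.array([px2w(t,x,y,.156)[:2] for x,y in zip(xs,ys)])*1000
fr=Q[Q[:,0]<510];L=Q[(Q[:,0]>512)&(Q[:,0]<555)&(Q[:,1]>-175)];R=Q[(Q[:,0]>512)&(Q[:,0]<555)&(Q[:,1]<-185)]
for n,q in(('fr',fr),('L',L),('R',R)):
    print(n,len(q),q.mean(0),np.rad2deg(np.arctan(np.polyfit(q[:,0],q[:,1],1)[0] if n!='fr' else -np.polyfit(q[:,1],q[:,0],1)[0])),q.min(0),q.max(0))
w=P[236:240,342:359];print('z',np.median(w[...,2]),np.median(P[216:235,341:343,2]))
# same from side, axis
```

```text
(-19.5, 0, 80) side crop 124 307 top [167.2 248.3]
(19.5, 0, 80) side crop 250 329 top [173.7 234.8]
(16, 0, 58) side crop 239 397 top [174.9 236.3]
(16, 0, 93.5) side crop 238 284 top [172.  235.9]
(16, 0, 89) side crop 238 299 top [172.4 236. ]
(0, 0, 111) side crop 185 219 top [167.8 241.4]
(0, 0, 49) side crop 188 416 top [173.  241.7]
(-13, 0, 148) side crop 141 92 top [162.1 245.8]
(13, 0, 148) side crop 226 106 top [166.8 236.4]
fr 45 [ 504.76768729 -179.91401141] 4.028555404351827 [ 500.93044453 -204.9622373 ] [ 509.26173998 -157.32983853]
L 29 [ 531.84932179 -156.70192268] 5.844414363010595 [ 513.43835448 -159.79504625] [ 551.04114469 -154.46281784]
R 36 [ 534.52929201 -199.86516554] 5.055928442684692 [ 514.18096538 -202.41583622] [ 554.3512831  -197.17289306]
z 0.1553774112659555 0.15756320385107592
```

The projected clip model matches the side picture, and the bright nose end sits on the right-hand leg. That puts the gate on the +x-world side, with clip yaw about -24°. I'll confirm this after lifting. Next: grasp across the tab's x faces.

```bash
cat >> h.py <<'E'
def q_y(deg):  # tool down, jaw axis y_tool at this world angle
    a=np.deg2rad(deg+90)/2   # x_tool angle = y angle+90
    return np.array([0,np.cos(a),np.sin(a),0])
def st(tag=''):
    s=state(); print(tag,'t%.2f'%s['time'],'p',np.round(s['ee_pos'],4),'f',np.round(s['ft_force'],2),'m',np.round(s['moment'],3),'gap %.4f'%s['finger_gap'],flush=True); return s
E
python3 - <<'E'
from h import *
q=q_y(-24.2)
for p in [(.488,.2845,.30),(.488,.2845,.129),(.488,.2845,.35)]: print(np.round(inverse_kinematics(p,q),3))
for p in [(.5047,-.18,.40),(.5047,-.18,.30),(.465,-.183,.2)]: print(np.round(inverse_kinematics(p,q_y(5)),3))
E
```

```text
[ 0.468  0.022  1.179 -0.     1.941  0.89 ]
[ 0.468  0.     1.504 -0.     1.638  0.89 ]
[ 0.468  0.056  1.053 -0.     2.033  0.89 ]
[-0.406  0.024  0.992 -0.     2.125 -0.493]
[-0.406 -0.056  1.256 -0.     1.942 -0.493]
[-0.443 -0.184  1.551 -0.     1.774 -0.53 ]
```

```bash
python3 - <<'E'
from h import *
q=q_y(-24.2)
move_to((.249,-.546,.30),state()['ee_rot']); st('up')
move_to((.488,.2845,.27),q); st('above')
move_l((.488,.2845,.16),speed=.15); st()
move_l((.488,.2845,.129),speed=.08); st('low')
close(); st('closed')
snap('side','sg');snap('top','tg')
E
python3 - <<'E'
from h import *
s=load('sg');t=load('tg')
cv2.imwrite('pics/g.png',np.hstack([cv2.resize(s['frame'][125:215,195:265],None,fx=6,fy=6),cv2.resize(t['frame'][190:280,130:190],None,fx=6,fy=6)]))
E
```

```text
up t0.48 p [ 0.2492 -0.5464  0.3018] f [ 0.08  0.66 -0.56] m [ 0.054 -0.024 -0.01 ] gap 0.0876
above t3.52 p [0.4884 0.2839 0.27  ] f [ 0.58  0.75 -0.3 ] m [-0.055 -0.003  0.025] gap 0.0881
 t4.40 p [0.4885 0.2847 0.1613] f [ 0.38 -0.02  0.59] m [-0.036 -0.017  0.009] gap 0.0878
low t4.93 p [0.4877 0.2844 0.1283] f [0.46 0.61 0.12] m [-0.04  -0.046  0.023] gap 0.0878
closed t5.91 p [0.488  0.2845 0.129 ] f [-0.41  0.52 -0.32] m [-0.015 -0.017 -0.036] gap 0.0258
```

View pics/g.png

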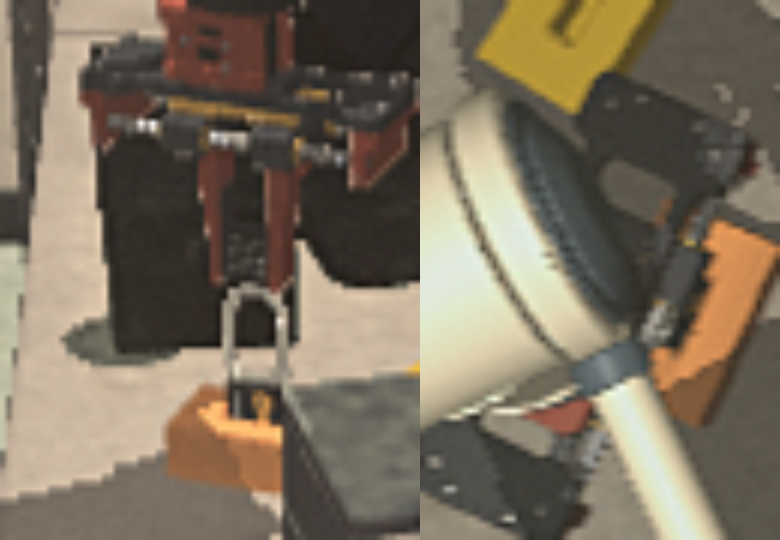

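```bash
python3 - <<'E'
from h import *
move_l((.488,.2845,.22),speed=.12); st('lift')
move_l((.488,.2845,.36),speed=.25)
move_to((.5047,-.18,.345),q_y(5)); st('post')
snap('side','sp');snap('top','tp'); st()
E
python3 - <<'E'
from h import *
s=load('sp');t=load('tp')
cv2.imwrite('pics/p.png',np.hstack([cv2.resize(s['frame'][130:245,210:300],None,fx=5,fy=5),cv2.resize(t['frame'][180:270,310:380],None,fx=4,fy=575/90)]))
E
```

```text
lift t6.92 p [0.4877 0.2843 0.2189] f [ 0.91  0.39 -2.08] m [-0.001 -0.043 -0.011] gap 0.0261
post t9.32 p [ 0.5049 -0.1793  0.3447] f [-0.23  0.47 -1.59] m [-0.042 -0.121  0.013] gap 0.0255
 t9.43 p [ 0.505  -0.1792  0.3449] f [ 0.47 -0.78 -1.56] m [-0.045 -0.078  0.031] gap 0.0260
```

View pics/p.png

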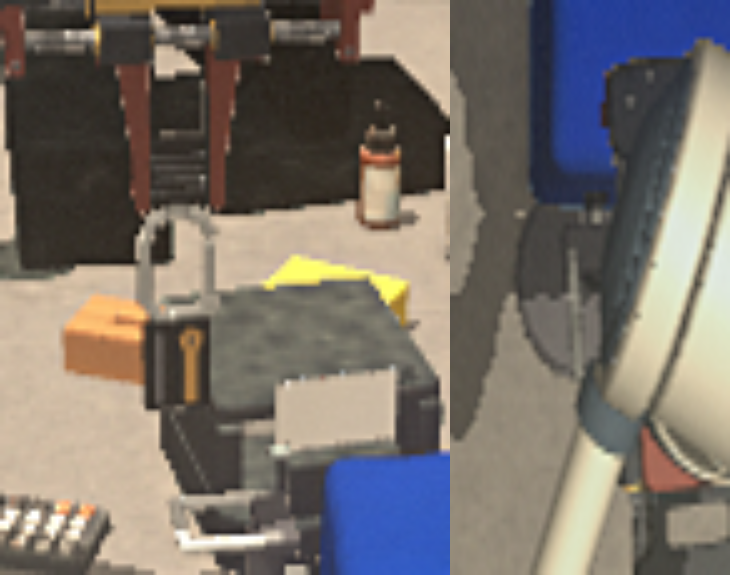

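The clip is held upright above the eye: fob in the crop at (178,365), eye at (230,520). I'll enlarge the loop to confirm the gate side.

Run:
```python
from h import *
s=load('sp')
cv2.imwrite('pics/p2.png',cv2.resize(s['frame'][166:214,230:262],None,fx=12,fy=12,interpolation=cv2.INTER_NEAREST))
c=np.array([.505,-.1793,.3448-.123]);a=np.deg2rad(5)
def W(p): x,y,z=np.array(p)/1000; return c+[x*np.cos(a)-y*np.sin(a),x*np.sin(a)+y*np.cos(a),z]
for p in [(-19.5,0,80),(19.5,0,80),(16,0,58),(16,0,93.5),(16,0,89),(0,0,111),(-17,0,0),(17,0,0),(17,-5,0),(-17,-5,0)]:
    u,v=w2px(s,W(p)); print(p,round((u-230+.5)*12),round((v-166+.5)*12))
```

```text
(-19.5, 0, 80) 98 217
(19.5, 0, 80) 288 207
(16, 0, 58) 271 304
(16, 0, 93.5) 271 148
(16, 0, 89) 271 168
(0, 0, 111) 192 73
(-17, 0, 0) 115 559
(17, 0, 0) 276 550
(17, -5, 0) 279 561
(-17, -5, 0) 117 571
```

View pics/p2.png

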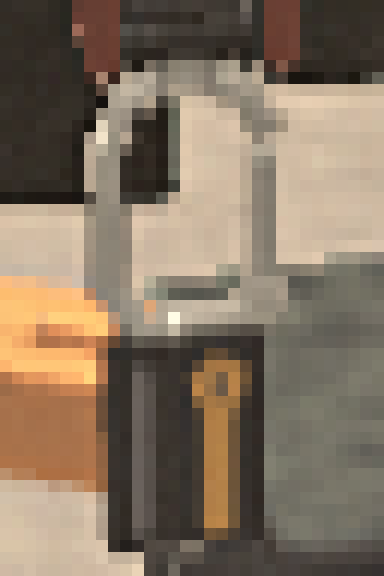

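The crop shows the gate (nose gap at (265,135), hinge lug at (260,295)) on the +x side, facing the post. Now I'll feel for the bar's height.

```bash
cat >> h.py <<'E'
def favg(n=4,dt=.02):
    F=[]
    for _ in range(n): hold(dt); F.append(state()['ft_force'])
    return np.mean(F,0)
E
python3 - <<'E'
from h import *
move_l((.5047,-.18,.300),speed=.1); hold(.2)
b=favg(8); print('base',b); st()
z=.293; move_l((.5047,-.18,z),speed=.04)
while z>.262:
    f=favg(3)-b
    if abs(f[2])>1.5:
        f=favg(4)-b
        if f[2]>1.3: break
    z-=.0008; move_l((.5047,-.18,z),speed=.02)
print('contact z cmd',z,f); st()
E
```

```text
base [ 0.10483356  0.07870499 -1.75975489]
 t10.36 p [ 0.5048 -0.1801  0.3005] f [ 0.3   1.08 -1.4 ] m [-0.053 -0.037  0.038] gap 0.0257
contact z cmd 0.2801999999999996 [-1.03091708 -0.59318381  3.72263606]
 t15.60 p [ 0.5047 -0.18    0.2807] f [-1.   -0.83  2.21] m [ 0.03   0.077 -0.009] gap 0.0258
```

```bash
cat >> h.py <<'E'
B=np.array([.5047,-.18]);D=np.array([np.cos(np.deg2rad(5)),np.sin(np.deg2rad(5))])
def P3(s,z): return (*(B+D*s),z)
E
python3 - <<'E'
from h import *
zc=.2806;zm=zc-.0855
move_l(P3(0,.292),speed=.06)
move_l(P3(-.042,.292),speed=.12)
move_l(P3(-.042,zm),speed=.12)
move_l(P3(-.030,zm),speed=.06);hold(.15)
b=favg(8);st('pre');print(b)
s=-.030
while s<-.015:
    s+=.0015; move_l(P3(s,zm),speed=.02); f=favg(3)-b
    print(round(s,4),np.round(f,2))
    if f@np.r_[D,0]<-1.1: break
st()
snap('side','sm')
E
python3 - <<'E'
from h import *
s=load('sm')
cv2.imwrite('pics/m.png',cv2.resize(s['frame'][200:280,220:290],None,fx=7,fy=7,interpolation=cv2.INTER_NEAREST))
E
```

```text
pre t18.04 p [ 0.4747 -0.1826  0.1951] f [ 0.31 -0.3  -1.73] m [-0.017 -0.074 -0.063] gap 0.0258
[-0.01148445 -0.01714595 -1.87348439]
-0.0285 [0.12 0.27 0.08]
-0.027 [-0.19 -0.26  0.08]
-0.0255 [-0.39  0.07 -0.12]
-0.024 [ 0.39  0.35 -0.05]
-0.0225 [-0.07  0.01  0.09]
-0.021 [-1.54 -0.02  0.62]
 t19.84 p [ 0.4836 -0.1818  0.195 ] f [-1.69 -0.39 -0.73] m [-0.027  0.149 -0.013] gap 0.0259
```

View pics/m.png

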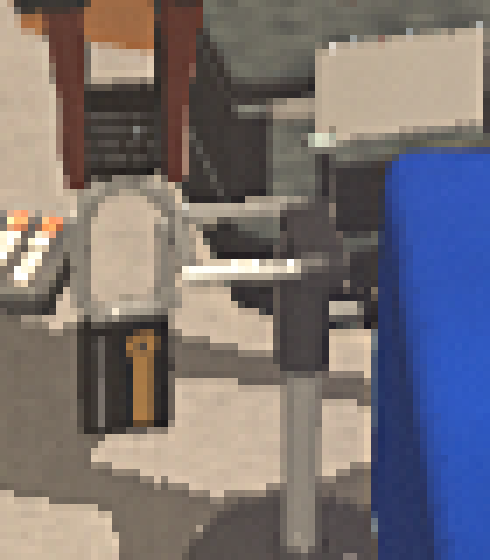

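The gate met the bar at s≈-21.7 mm (expected -22.5) with the clip centred between the eye's sides. Now I'll press in.

```bash
python3 - <<'E'
from h import *
zm=.1951;b=np.array([0,0,-1.87])
s=-.021
while s<.0005:
    s=min(s+.003,.001); move_l(P3(s,zm),speed=.03); f=favg(2)-b
    print(round(s,4),np.round(f,2),np.round(state()['moment'],3))
    if np.linalg.norm(f)>10: break
hold(.1);st()
snap('side','si')
E
python3 - <<'E'
from h import *
s=load('si')
cv2.imwrite('pics/i.png',cv2.resize(s['frame'][200:270,225:295],None,fx=8,fy=8,interpolation=cv2.INTER_NEAREST))
E
```

```text
-0.018 [-2.42  0.43  0.38] [-0.045  0.306  0.005]
-0.015 [-3.26 -0.03 -0.1 ] [-0.123  0.409  0.036]
-0.012 [-3.12  0.12 -1.35] [-0.122  0.495  0.   ]
-0.009 [-2.51 -0.   -2.02] [-0.153  0.464  0.044]
-0.006 [-1.86 -0.61 -2.8 ] [-0.141  0.373  0.012]
-0.003 [-1.35 -0.91 -4.33] [-0.154  0.267 -0.027]
-0.0 [-1.66  0.16 -3.96] [-0.087  0.255  0.01 ]
0.001 [-3.1  -0.18 -2.28] [0.002 0.469 0.031]
 t22.26 p [ 0.5056 -0.1799  0.1952] f [-3.28 -0.27 -4.4 ] m [-0.059  0.532  0.019] gap 0.0258
```

View pics/i.png

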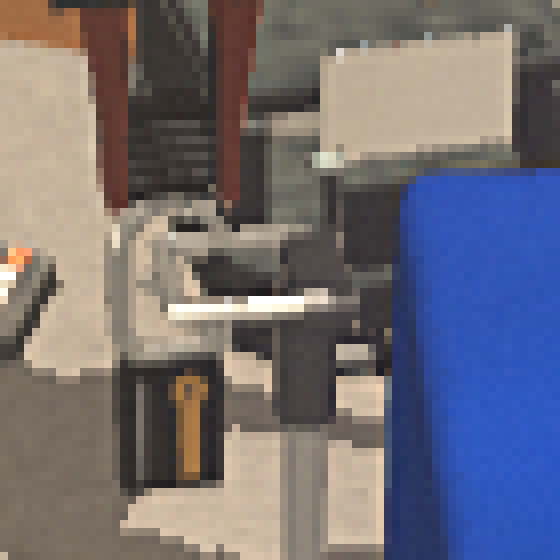

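The bar is inside the loop at about (165,310) and the gate leans inward past it; forces are about 5 N. Now I'll lower to seat.

```bash
python3 - <<'E'
from h import *
z=.1952;b=np.array([0,0,-1.87]);s=.001
while z>.1725:
    z-= .0025 if z>.1795 else .0008
    move_l(P3(s,z),speed=.03); f=favg(2)-b
    print(round((.1951-z)*1e3+82,1),np.round(f,2))
    if np.linalg.norm(f)>11: print('STOP');break
    if z<.181 and f[2]>1.0:
        f=favg(4)-b
        if f[2]>.8: print('seat',f);break
hold(.1);st()
snap('side','ss');snap('top','ts')
E
python3 - <<'E'
from h import *
s=load('ss')
cv2.imwrite('pics/s.png',cv2.resize(s['frame'][205:275,225:295],None,fx=8,fy=8,interpolation=cv2.INTER_NEAREST))
E
```

```text
84.4 [-0.83 -0.83 -3.85]
86.9 [ 0.62 -1.18 -5.91]
89.4 [-0.04 -0.96 -4.93]
91.9 [ 0.17 -0.12  0.3 ]
94.4 [0.44 0.15 0.35]
96.9 [ 0.06 -0.47 -0.72]
99.4 [-0.33  0.1   0.16]
100.2 [0.38 0.3  0.23]
101.0 [0.57 0.21 1.11]
seat [ 0.40884737 -0.04027623  0.83017527]
 t25.02 p [ 0.5058 -0.1799  0.1762] f [ 0.39 -0.38  0.04] m [-0.028 -0.074  0.039] gap 0.0258
```

View pics/s.png

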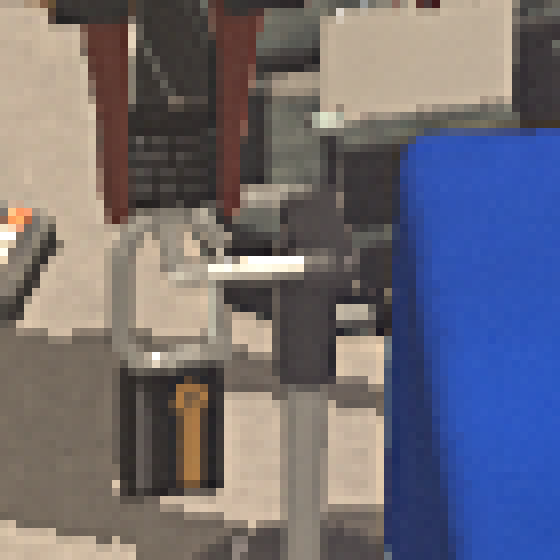

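Seated: the bar is at the top of the loop near (190,262) and the gate stands straight and shut at (220,310), with forces near zero. Releasing.

```bash
python3 - <<'E'
from h import *
gripper_open(); st('open')
move_l(P3(.001,.20),speed=.05)
move_l(P3(.001,.30),speed=.15); st('up')
move_to((.42,0.0,.36),q_y(5)); hold(1.0); st('away')
snap('side','sf');snap('top','tf')
E
python3 - <<'E'
from h import *
s=load('sf');t=load('tf')
cv2.imwrite('pics/f.png',np.hstack([cv2.resize(s['frame'][200:280,225:295],None,fx=6,fy=6,interpolation=cv2.INTER_NEAREST),cv2.resize(t['frame'][190:250,320:375],None,fx=6,fy=8,interpolation=cv2.INTER_NEAREST)]))
cv2.imwrite('pics/sf2.png',s['frame'])
E
```

```text
open t26.18 p [ 0.5057 -0.1799  0.1761] f [-0.86  0.82 -0.11] m [ 0.029 -0.078 -0.083] gap 0.0877
up t27.62 p [ 0.5056 -0.1799  0.2988] f [ 0.38 -0.31 -0.6 ] m [ 0.024 -0.056 -0.014] gap 0.0879
away t29.46 p [0.42 0.   0.36] f [ 0.45  0.23 -0.32] m [-0.023 -0.076 -0.004] gap 0.0876
```

View pics/f.png

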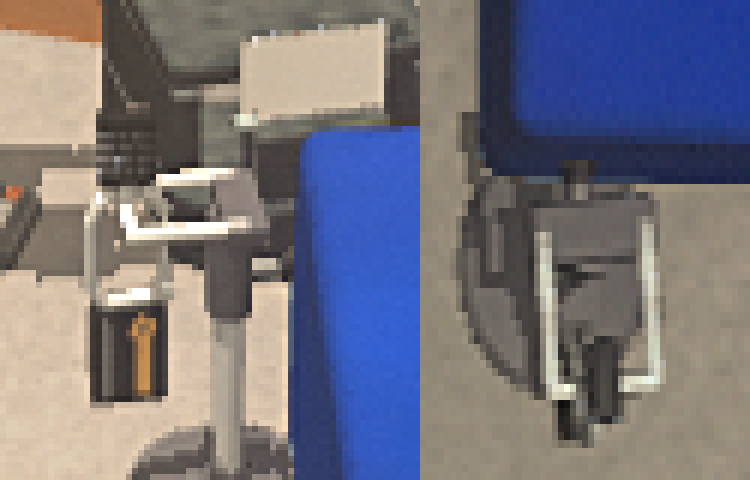

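View pics/sf2.png

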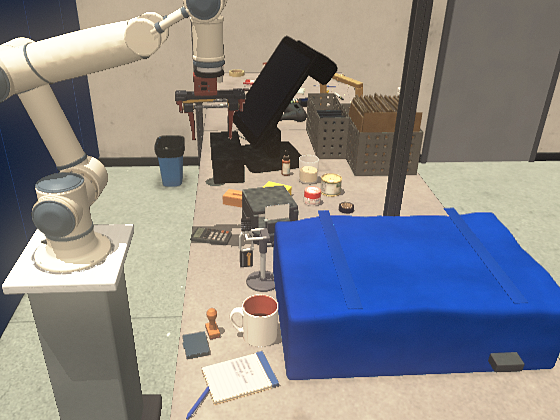

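The fob hangs upright from the front bar with the gate shut, and the arm is clear of everything. The calculator, stamp and mug look unmoved. Handing in.

Run:
```python
from h import *
job_done(); st()
```

```text
the job is handed in; nothing more can be done
the job is handed in; nothing more can be done
```

The fob is clipped on the eye's front bar and hanging freely with the gate shut. I handed the job in at about 29.5 s.

- **Finding the height:** I took the fob from the wooden dock and lowered its underside onto the bar, which put the bar's axis at about z 0.154 m.
- **Clipping:** I pressed the gate in at clip height 82 mm and lowered the clip. The gate load dropped away between heights 89 and 92, and the bar seated at about 101. Then I opened the gripper and backed off.
- **Forces:** The wrist readings I took during contact stayed at about 6 N or less. They were samples at each step, not a continuous record.
- **Last check:** A picture taken a second after the arm withdrew showed the fob upright on the bar. The gate stood straight, the robot touched nothing, and the calculator, stamp and mug looked unmoved by eye.
- **Disagreements:** Before the contact check, the camera placed the held clip about 4 mm higher than my estimate. The bar met the gate about 1 mm later than expected. I used the contact readings in both cases.

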